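# Refit the push-dial of a seed propagator and hold it pressed

### The arm

A 6-joint arm with a two-finger parallel gripper is mounted at the origin on the work surface. World frame = base frame: x ahead of the robot, y to its left, z up, the work surface at z = 0. Lengths are in m, angles in rad, forces in N, time in s.
With the tool pointing down it reaches from about 0.425 to 0.95 m from the base axis. Payload 3.5 kg.
Tool frame: the origin (TCP) lies on the centre line of the jaws, within the pads' length; the fingertips stand 8 mm ahead of it and the grasp point (between the pads) lies 11 mm behind it; z points along the fingers, y is the line along which they close (so a half turn about z gives the same grasp; the last joint's range is limited). The gripper opens to 85 mm and grips with 20 to 120 N. Pads are 22 mm wide; open, the fingers measure 114 mm over their backs; the gripper's body (76 mm by 85 mm) begins 54 mm behind the grasp point. The pads swing forward as they close: fully open they stand 13 mm farther back than shut.
Start: joints at [1.096, 0.286, 1.577, -0, 1.279, -0.15], TCP at [0.215, 0.64, 0.219] pointing down, gripper open.
Joint ranges: [-2.77, 2.77], [-0.9, 2.22], [0.21, 2.48], [-1.53, 4.67], [0.24, 2.81], [-2.84, 2.84]. Speed limits (rad/s): [2.79, 2.79, 3.14, 3.14, 3.14, 3.14].

### API

Orientations are given as a unit quaternion [x, y, z, w].
In Python, from plant import ctrl gives the robot as it stands. The module is installed in compiled form; this text tells all that it offers.
- The arm moves only by the tool send_rows, never from a script. Its argument "steps" is a list of rows, each a list of 5 numbers: the shift along the tool's x, y, z in m, then the turn about the tool's z in degrees, then the opening, from -1 (shut) to 1 (fully open). A call has 1 to 12 rows; each row is the pose to reach, as a shift and turn from the pose commanded when the call began, along the tool's axes at that moment; what a row does not reach only later rows make up. A row lasts 1/10 s, in which the tool goes at most 50 mm and 8.59 degrees, less where a joint would pass 70% of its speed; a pose out of reach is approached as far as the arm can. A call with a gripper value outside its range is refused whole. The fingers move at their own pace and stop on an object; "squeeze" is the grip in N (left out, the last holds). Time passes only in rows, so rows that repeat a pose let the fingers close. It gives the time, the measured TCP pose, the force, the opening and the grip force at its end, in the units of the state.
- ctrl.get_state(): the state, without advancing time (a new reading comes with each control period).
- ctrl.read_camera(name): name is "scene" or "top" or "wrist"; returns the picture (384x512x3 uint8, red, green, blue); there is no depth.
- ctrl.calibration(name): a dict with "intrinsics" (3x3 intrinsics, pixels), "k1" (the pictures are not rectified: a ray, as slopes to the right and down, at radius r is drawn at 1 + k1 r^2 times it, then the intrinsics apply), "extrinsics" (4x4, takes a point from world to camera coordinates); the wrist camera has in their place "tool_from_camera" (4x4, takes a point from camera to tool coordinates, whose origin is the TCP and whose axes are the flange's). Camera axes: x right, y up, looking along -z (the intrinsics and any distortion apply to the point x, -y, -z); pixel columns grow to the right and rows downward; lengths in m; the calibration is good to about 2 mm. A picture is of the moment at which its call begins: read the wrist's pose just before it. calibration takes no time and is no camera call.
- ctrl.sign_off(): hands the job in; it is judged then, once.
The state is a dict: "time": time; "qpos": joint angles; "dq": joint speeds; "joint_efforts": joint torques, N m; "eef_pos": TCP position; "tcp_rot": TCP orientation; "contact_force": force on the tool from outside, world axes, zero at the start; "wrist_torque": the same for the moment, N m; "opening": opening from 0.0 (shut) to 1.0 (fully open); "finger_force": force on a finger pad.
Only numpy, scipy, OpenCV 4.12 (cv2) and the standard library are available. Lean on these libraries where they do the work, as an engineer would, in place of code of your own. Each camera call takes 0.05 s, during which the arm holds its last target. There are 200 camera calls.

### The job

The dial knob of the heated seed propagator has come off: pick the black knob out of the blue sorting tray, turn it so that its pointer faces the same way as the flat of the brass D-shaft on the propagator's control panel, and slide it fully home on the shaft. Then press the knob right down against the shaft's spring, as one does to switch the heater on, and keep it pressed: finish with the gripper still holding the knob down, without letting go. Leave the other things in the tray and the planted jar where they are.

Things in the scene. Friction and masses are not known exactly. Their poses are not given: they have to be found in the camera images.
- knob_mid (a point): loose black dial knob, at its centre (on its axis, half-way up). 33 mm high: round skirt 44 mm across and 14 mm high, cap 41 mm across up to 17 mm, then a grip bar 41 x 13 mm, 16 mm high (17 to 33 mm above the underside), along the knob's x; a white line on it points to +x. Stands upright on the floor of one of the tray's four compartments, pointer roughly towards the robot. About 45 g
- knob_bore (a point): the same knob at the closed end of its bore, on the axis 14 mm above the underside; same axes (z up, +x to the pointer). The blind D-shaped bore in the underside is 14 mm deep and 11.6 mm in diameter, with its flat on the pointer's side (+x), 2.9 mm from the axis; its mouth is flared by 2.5 mm
- shaft_tip (a point): middle of the top end of the upright brass D-shaft, 21 mm above the control panel. 10 mm in diameter, top edge bevelled, one flat 2.2 mm from the axis. z up, +x from the axis to the flat, which faces roughly the robot. The knob is home when the end of its bore rests on this top (underside 7 mm above the panel). It turns only against a friction of 0.04 N m; lengthwise it is sprung (shaft)
- shaft (a joint): how far the shaft is pushed down, in m: 0 free, 0.004 pressed right down on its stop. The spring takes about 4 N to start and 10 N at the stop.
- tray: blue sorting tray, fixed, 190 x 190 mm, 28 mm high, walls and floor 4 mm, one divider each way making four square compartments 89 mm wide; origin at the centre of its underside, sides along its x and y
- propagator: heated seed propagator, fixed, dark green, 240 mm (its x) by 400 mm (its y); origin under its centre. The control panel, 105 mm wide and 68 mm high, is at its -y end, with the shaft at x -30, y -147.5 mm; beyond it six pots with seedlings up to 105 mm high
- eraser: pink eraser in a blue sleeve, 45 x 22 x 13 mm, loose in a compartment; origin at the centre of its underside
- tape: roll of masking tape lying flat, 50 mm across, 18 mm high, loose in a compartment; origin at the centre of its underside
- sharpener: orange pencil sharpener, 27 x 30 x 21 mm, loose in a compartment; origin at the centre of its underside
- jar: glass jar with soil and a spider plant, 66 mm across, 70 mm high (leaves to 105 mm), loose on the table; origin at the centre of its underside
There are look-alikes about, which are no part of the job. What is meant by the part that bears knob_mid is not green, pink or red, and is the larger of those in its own colour.

How it is judged:
By the outcome, as a careful person would: the job done as asked, in the order asked, and still so for the second after the job is handed in, while the arm keeps its last pose, push and grip.
It also fails if it takes over 43 s, if anything falls off the work surface, if the arm or the gripper's body presses on something with over 40 N, if the wrist force passes 120 N, or if a joint passes its speed limit or range.

## Working session

There is one attempt and no reset: what is moved stays moved. The work goes in short steps, Python scripts to look and compute and a tool call to move; the robot and the scene stay as the last step left them, time stands still between calls to the robot, and variables do not carry over. Pictures are saved under pics/ and viewed, at most 10 in all, crops included, and the job is handed in when it is done.

Besides the shell and the picture viewer there is one more tool, called after ">>>" as name(argument=value, ...) on one line, values as JSON. send_rows: Moves the arm, as the interface text tells. Its arguments: {"type":"object","properties":{"steps":{"type":"array","items":{"type":"array","items":{"type":"number"}}},"squeeze":{"type":"number"}},"required":["steps"]}

```bash
mkdir -p pics; cat > h.py <<'E'
import numpy as np, cv2
from plant import ctrl
from scipy.spatial.transform import Rotation as R
def ray(name,uv,st=None):
    c=ctrl.calibration(name); K=np.array(c["intrinsics"]); k1=c["k1"]
    d=np.array([(uv[0]-K[0,2])/K[0,0],(uv[1]-K[1,2])/K[1,1]]); s=d.copy()
    for _ in range(30): s=d/(1+k1*(s@s))
    v=np.array([s[0],-s[1],-1.])
    if name=="wrist":
        T=np.array(c["tool_from_camera"]); W=np.eye(4); W[:3,:3]=R.from_quat(st["tcp_rot"]).as_matrix(); W[:3,3]=st["eef_pos"]; T=W@T
    else: T=np.linalg.inv(np.array(c["extrinsics"]))
    return T[:3,3],T[:3,:3]@v
def atz(name,uv,z,st=None):
    o,d=ray(name,uv,st); return o+d*(z-o[2])/d[2]
def proj(name,p,st=None):
    c=ctrl.calibration(name); K=np.array(c["intrinsics"])
    if name=="wrist":
        T=np.array(c["tool_from_camera"]); W=np.eye(4); W[:3,:3]=R.from_quat(st["tcp_rot"]).as_matrix(); W[:3,3]=st["eef_pos"]; E=np.linalg.inv(W@T)
    else: E=np.array(c["extrinsics"])
    q=E[:3,:3]@np.array(p)+E[:3,3]; s=np.array([q[0],-q[1]])/-q[2]; s=s*(1+c["k1"]*(s@s))
    return s*[K[0,0],K[1,1]]+[K[0,2],K[1,2]]
def tri(rays):
    A=np.zeros((3,3));b=np.zeros(3)
    for o,d in rays:
        d=d/np.linalg.norm(d);P=np.eye(3)-np.outer(d,d);A+=P;b+=P@o
    p=np.linalg.solve(A,b); return p,[np.linalg.norm(np.cross(p-o,d/np.linalg.norm(d))) for o,d in rays]
E
python3 - <<'E'
from h import *
s=ctrl.get_state();print(s)
a=[ctrl.read_camera(n) for n in ("scene","top","wrist")]
for n,i in zip("stw",a): cv2.imwrite(f"pics/{n}0.png",i[:,:,::-1])
g=np.vstack([np.hstack([a[0],a[1]])])[:,:,::-1]
cv2.imwrite("pics/top0b.png",cv2.resize(a[1][:,:,::-1],(800,600),interpolation=cv2.INTER_CUBIC))
cv2.imwrite("pics/scene0b.png",cv2.resize(a[0][:,:,::-1],(800,600),interpolation=cv2.INTER_CUBIC))
E
```

```text
{'time': 0.0, 'qpos': array([ 1.09598848e+00,  2.87164769e-01,  1.57821498e+00,  3.28358932e-05,
        1.27859574e+00, -1.49992094e-01]), 'dq': array([-0.00109175, -0.00150132, -0.00135021,  0.00071256, -0.00065136,
       -0.00197038]), 'joint_efforts': array([-1.10930363e-03, -4.05982554e+01, -2.92624962e+01, -1.73336257e-04,
        5.78166524e-03, -1.02349830e-05]), 'eef_pos': array([0.21505062, 0.63908751, 0.21732725]), 'tcp_rot': array([ 1.61699437e-01,  9.86839335e-01, -1.12892067e-03, -3.81129801e-04]), 'contact_force': array([-0.80204028, -0.02360578, -0.43084969]), 'wrist_torque': array([0.02190029, 0.04690515, 0.01223864]), 'finger_force': 0.0, 'opening': 0.9996711078603925}
```

View pics/top0b.png

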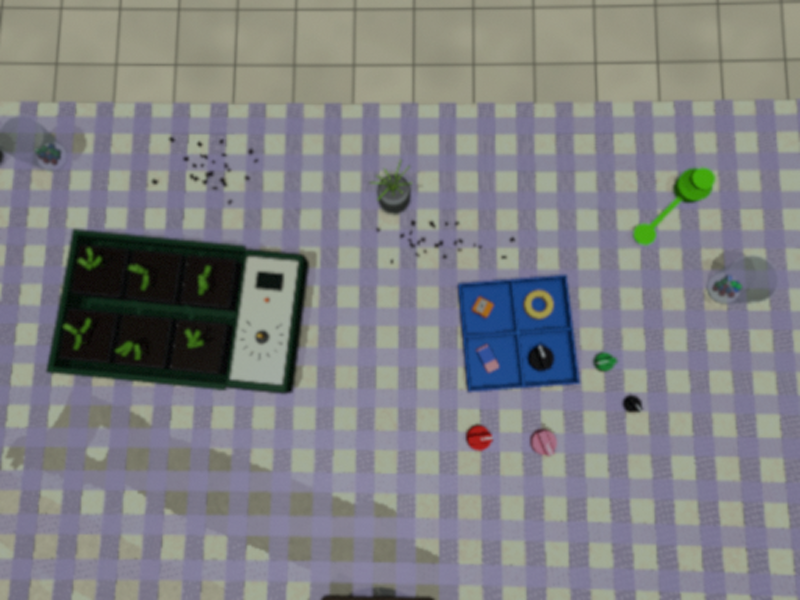

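View pics/scene0b.png

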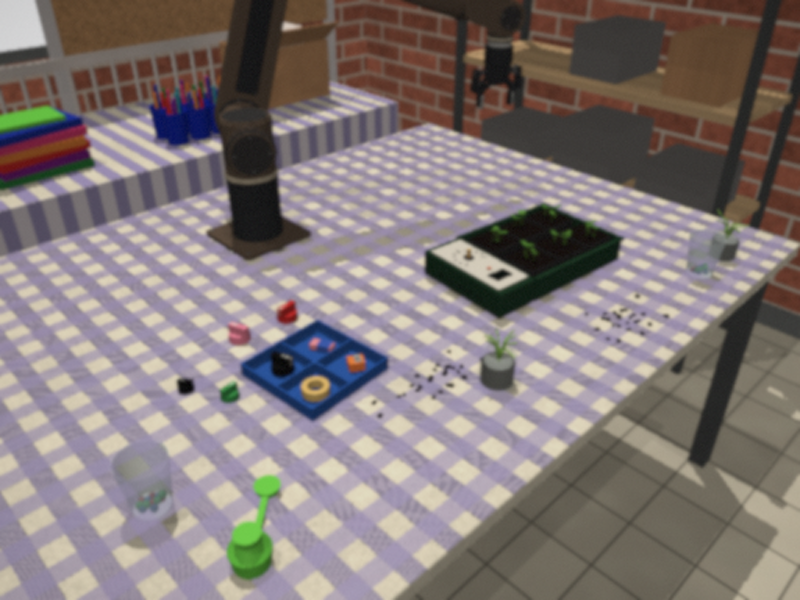

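Top view (800x600 scale): the black knobs are the one in the tray at (540,357) and a smaller one at (633,403). The green (605,362), red (479,437) and pink (544,441) knobs are ruled out by colour. The larger black one, in the tray, fits. The shaft is at (261,337). I'll confirm both in one enlarged crop.

```bash
python3 - <<'E'
from h import *
t=cv2.imread("pics/t0.png")
a=cv2.resize(t[190:275,310:420],(800,600),interpolation=cv2.INTER_CUBIC)[:, :]
b=t[150:255,140:200]
A=cv2.resize(t[172:268,290:418],(480,360),interpolation=cv2.INTER_CUBIC)
B=cv2.resize(t[185:245,145:195],(300,360),interpolation=cv2.INTER_CUBIC)
cv2.imwrite("pics/c1.png",np.hstack([A,B]))
k=1/1.5625
pt=atz("top",(540*k,357*k),.03);ps=atz("top",(261*k,337*k),.085);print(pt,ps)
for n,uvt,uvs in [("knob",(540,357),(283,363)),("shaft",(261,337),(467,257))]:
    print(n,tri([ray("top",np.array(uvt)*k),ray("scene",np.array(uvs)*k)]))
for u in [(72,232),(306,255),(50,371),(291,391),(458,283),(566,276),(469,390),(578,383)]: print(u,atz("top",np.array(u)*k,.028))
print(ctrl.calibration("wrist"))
E
```

```text
[ 0.49191113 -0.2748343   0.03      ] [0.5176489  0.19428656 0.085     ]
knob (array([ 0.4925403 , -0.27776742,  0.01635855]), [np.float64(1.1189940854778856e-05), np.float64(1.1189940854969331e-05)])
shaft (array([0.51833413, 0.19808779, 0.06646292]), [np.float64(0.001015874777722024), np.float64(0.0010158747777221585)])
(72, 232) [0.70790861 0.55573398 0.028     ]
(306, 255) [0.66870436 0.13414531 0.028     ]
(50, 371) [0.46035188 0.57166602 0.028     ]
(291, 391) [0.42925839 0.15233148 0.028     ]
(458, 283) [ 0.61989226 -0.13579241  0.028     ]
(566, 276) [ 0.63345341 -0.3236596   0.028     ]
(469, 390) [ 0.43444379 -0.15354983  0.028     ]
(578, 383) [ 0.44880102 -0.33793639  0.028     ]
{'intrinsics': array([[280.23243542,   0.        , 258.77587051],
       [  0.        , 280.23243542, 191.80164677],
       [  0.        ,   0.        ,   1.        ]]), 'k1': -0.007530485184524371, 'tool_from_camera': array([[-3.43180934e-04,  9.52465114e-01,  3.04647483e-01,
         7.77519172e-02],
       [ 9.99999249e-01, -3.15016556e-05,  1.22497288e-03,
         7.28559179e-04],
       [ 1.17634083e-03,  3.04647675e-01, -9.52464388e-01,
        -1.54128133e-01],
       [ 0.00000000e+00,  0.00000000e+00,  0.00000000e+00,
         1.00000000e+00]])}
```

View pics/c1.png

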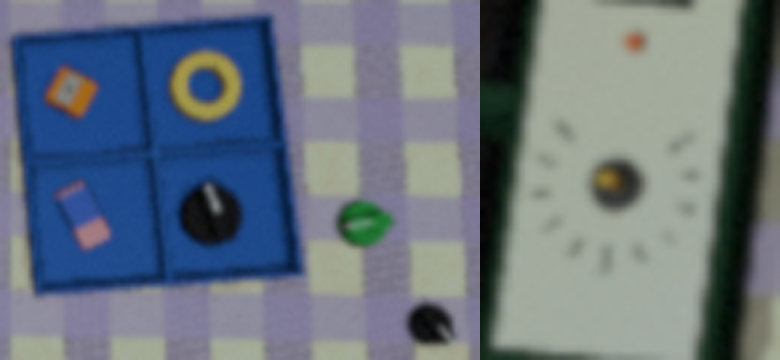

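The crop shows the larger black knob in the tray, centre (210,214), with its white line running to (207,184). The smaller black one lies outside at (430,323). The shaft is right at (608,180). I'll fly over the shaft for a wrist look, then go to the knob.

>>> send_rows(steps=[[-0.429, -0.324, 0, 0, 1], [-0.429, -0.324, 0, 0, 1], [-0.429, -0.324, 0, 0, 1], [-0.429, -0.324, 0, 0, 1], [-0.429, -0.324, 0, 0, 1], [-0.429, -0.324, 0, 0, 1], [-0.429, -0.324, 0, 0, 1], [-0.429, -0.324, 0, 0, 1], [-0.429, -0.324, 0, 0, 1], [-0.429, -0.324, 0, 0, 1], [-0.429, -0.324, 0, 0, 1], [-0.429, -0.324, 0, 0, 1]])

```text
time: 1.35
eef_pos: [0.5206, 0.192, 0.2185]
tcp_rot: [0.164, 0.986, -0.001, 0.0]
contact_force: [-1.1, -0.2, -0.1]
opening: 0.995
finger_force: 0.0
```

```bash
python3 - <<'E'
from h import *
import pickle
s=ctrl.get_state();i=ctrl.read_camera("wrist")[:,:,::-1];pickle.dump(s,open("sh.pkl","wb"))
print(s["time"],s["eef_pos"],s["tcp_rot"],abs(s["dq"]).max())
cv2.imwrite("pics/w1.png",i)
p=proj("wrist",(.518,.195,.089),s);print(p)
u,v=p.astype(int);u0=max(u-50,0);v0=max(v-38,0);print(u0,v0)
cv2.imwrite("pics/w1c.png",cv2.resize(i[v0:v0+75,u0:u0+100],(800,600),interpolation=cv2.INTER_CUBIC))
E
```

```text
1.35 [0.52061578 0.19200785 0.21846511] [ 1.64480193e-01  9.86380205e-01 -5.35162021e-04  2.68181454e-04] 0.07135212774128658
[260.43954208 176.76592281]
210 138
```

View pics/w1c.png

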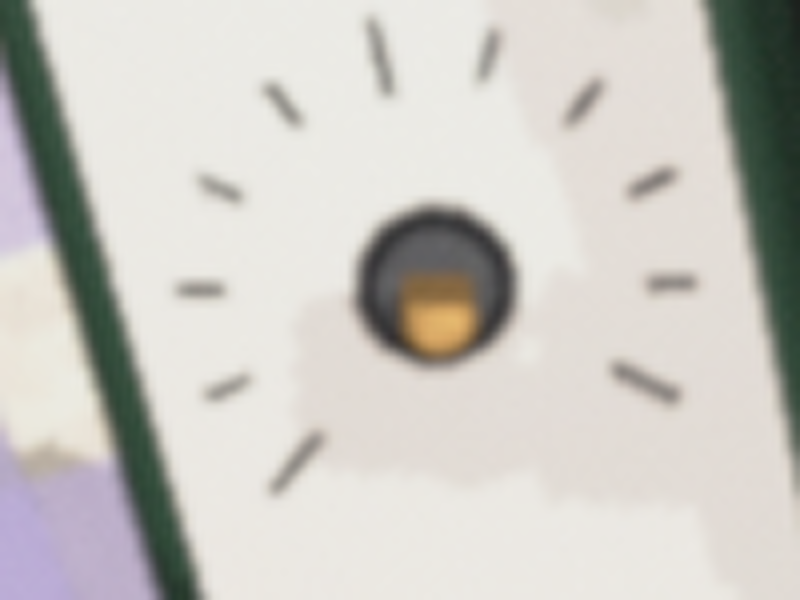

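The wrist crop shows the shaft's top face with its flat edge at y≈300 (x 403–478) and its axis near (440,317). The flat faces image-up, which is tool +x (yaw about 161°). Now to the knob.

>>> send_rows(steps=[[-0.126, -0.453, 0.0, 0, 1], [-0.126, -0.453, 0.0, 0, 1], [-0.126, -0.453, 0.0, 0, 1], [-0.126, -0.453, 0.04, 0, 1], [-0.126, -0.453, 0.04, 0, 1], [-0.126, -0.453, 0.04, 0, 1], [-0.126, -0.453, 0.04, 0, 1], [-0.126, -0.453, 0.04, 0, 1], [-0.126, -0.453, 0.04, 0, 1], [-0.126, -0.453, 0.04, 0, 1], [-0.126, -0.453, 0.04, 0, 1]])

```text
time: 2.5
eef_pos: [0.493, -0.2751, 0.1779]
tcp_rot: [0.163, 0.987, 0.0, -0.001]
contact_force: [0.3, 0.2, -0.1]
opening: 0.998
finger_force: 0.0
```

```bash
python3 - <<'E'
from h import *
import pickle
s=ctrl.get_state();i=ctrl.read_camera("wrist")[:,:,::-1];pickle.dump(s,open("kn.pkl","wb"))
print(s["time"],s["eef_pos"],s["tcp_rot"],abs(s["dq"]).max())
cv2.imwrite("pics/w2.png",i)
p=proj("wrist",(.4925,-.277,.033),s);print(p)
u,v=p.astype(int);u0=max(u-80,0);v0=max(v-60,0);print(u0,v0)
cv2.imwrite("pics/w2c.png",cv2.resize(i[v0:v0+120,u0:u0+160],(800,600),interpolation=cv2.INTER_CUBIC))
# shaft flat edge orientation
j=cv2.imread("pics/w1.png").astype(float); sat=j[:,:,2]-j[:,:,0]
print(np.round(sat[168:186,255:276]).astype(int))
print(np.round(j[168:186,255:276,2]).astype(int))
S=pickle.load(open("sh.pkl","rb"))
print(atz("wrist",(264.6,177.2),.089,S), tri([ray("wrist",(264.6,177.2),S),ray("top",(145+128/6-.4,185+179/6-.4))]))
E
```

```text
2.5 [ 0.49300211 -0.27513613  0.17785385] [ 1.62969587e-01  9.86630868e-01  2.89951297e-04 -6.00065161e-04] 0.05400629698263542
[256.66152555 176.60386616]
176 116
[[ 13   8   4   0  -2  -2  -2  -2  -2  -2  -2  -1  -1   0   0  -2   3   5
   10   7   7]
 [ 10   5  -1  -1  -1   0  -2  -2  -1  -3  -2  -1   0  -2  -2  -2  -1   2
    8  11   7]
 [  7   1  -1  -1  -1  -2  -1  -2  -2  -2  -2  -1   0  -1   0   0  -2   0
    8  12   9]
 [  5   0  -1  -1   0   4   9   9   8   9  10  11  10   6   1  -1  -2   0
    5  11   8]
 [  4  -2   0  -2   4  22  35  40  40  41  42  43  40  27  10   1   0  -1
    1   6   9]
 [  4   0   0  -1   7  36  57  62  64  66  65  65  62  47  20   3  -1  -1
    2   7   9]
 [  4  -1  -1  -1  11  47  65  69  69  70  71  70  69  57  26   4  -1   0
    3   8  10]
 [  2   0  -2   0  15  51  72  78  77  80  79  79  79  67  32   5   1   0
    4  10  10]
 [  6   1   0  -1  17  59  88  96 100 104 106 106 104  88  47  11   0   0
    7  12  13]
 [ 10   4   0   0  15  59  93 108 114 115 118 116 116 102  59  19   2   3
    8  16  13]
 [ 12   7   2   0  16  58  92 111 115 116 117 
[... 1722 characters left out ...]
193 222 227]
 [210 175 123  74  60  89 137 184 209 214 213 205 186 144  97  85 128 184
  217 226 231]
 [223 211 170 128  98  80 101 141 172 183 181 167 143 113 113 142 184 215
  224 228 232]
 [225 222 210 193 169 135 110 109 123 134 134 127 128 143 177 201 218 223
  227 230 233]
 [226 224 224 221 213 197 173 149 139 143 147 155 178 201 216 222 225 226
  226 228 230]
 [225 226 225 225 224 221 215 205 198 200 202 206 217 222 225 226 226 226
  227 227 227]
 [225 226 225 225 226 226 225 221 223 223 222 224 225 225 226 226 226 226
  225 226 226]]
[0.51985389 0.19895883 0.089     ] (array([0.52140549, 0.19830378, 0.08171191]), [np.float64(0.0003478884112161423), np.float64(0.0003478884112160152)])
```

View pics/w2c.png

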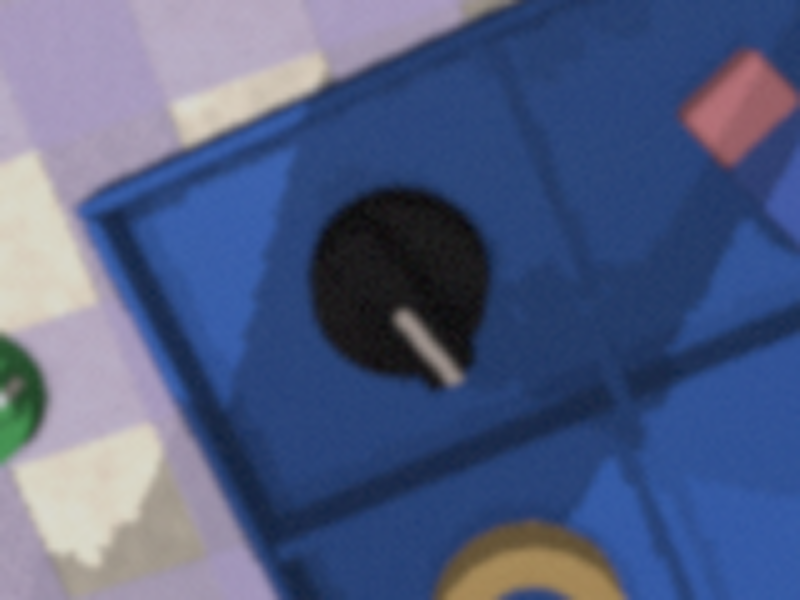

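Wrist crop: the white line runs from about (400,312), near the bar's centre, to (460,382). That points away from the robot (yaw about 19°), not towards it as the text says, so I trust the picture.

```bash
python3 - <<'E'
from h import *
import pickle
s=pickle.load(open("kn.pkl","rb"))
f=lambda u,v:(176+u/5-.4,116+v/5-.4)
a=atz("wrist",f(402,312),.037,s);b=atz("wrist",f(460,383),.037,s);print(a,b,np.degrees(np.arctan2(*(b-a)[:2][::-1])))
print("skirt",atz("wrist",f(400,283),.018,s))
print("corner",[atz("wrist",f(*u),.028,s) for u in [(90,205),(272,540),(620,395)]])
# line fit by brightness
j=cv2.imread("pics/w2.png").astype(float);g=j[170:200,248:276].min(2)
ys,xs=np.nonzero(g>60);w=g[ys,xs];P=np.c_[xs+248,ys+170];print(len(P),P.min(0),P.max(0))
vx=cv2.fitLine(P.astype(np.float32),cv2.DIST_L2,0,.01,.01).ravel();print(vx)
a=atz("wrist",vx[2:],.037,s);b=atz("wrist",vx[2:]+5*vx[:2],.037,s);print(np.degrees(np.arctan2(*(b-a)[:2][::-1])))
E
```

```text
[ 0.49277853 -0.27782246  0.037     ] [ 0.5122467  -0.27094753  0.037     ] 19.450003790280267
skirt [ 0.49080818 -0.2778383   0.018     ]
corner [array([ 0.45008413, -0.33555512,  0.028     ]), array([ 0.53778273, -0.32586092,  0.028     ]), array([ 0.52956133, -0.23788396,  0.028     ])]
88 [255 178] [268 193]
[  0.6331528   0.7740269 261.4091    185.35228  ]
19.464686658430963
```

>>> send_rows(steps=[[0, -0.003, 0.05, 100, 1], [0, -0.003, 0.05, 100, 1], [0, -0.003, 0.05, 100, 1], [0, -0.003, 0.05, 100, 1], [0, -0.003, 0.05, 100, 1], [0, -0.003, 0.05, 100, 1], [0, -0.003, 0.05, 100, 1], [0, -0.003, 0.05, 100, 1], [0, -0.003, 0.05, 100, 1], [0, -0.003, 0.05, 100, 1], [0, -0.003, 0.05, 100, 1], [0, -0.003, 0.05, 100, 1]])

```text
time: 3.75
eef_pos: [0.4931, -0.2739, 0.129]
tcp_rot: [0.86, 0.51, 0.0, -0.0]
contact_force: [0.7, -0.0, 0.3]
opening: 0.999
finger_force: 0.0
```

>>> send_rows(steps=[[0, 0, 0, 41.8, 1], [0, 0, 0, 41.8, 1], [0, 0, 0, 41.8, 1], [0, 0, 0, 41.8, 1], [0, 0, 0, 41.8, 1], [0, 0, 0, 41.8, 1]])

```text
time: 4.35
eef_pos: [0.493, -0.2742, 0.1289]
tcp_rot: [0.985, 0.172, 0.0, -0.0]
contact_force: [0.3, -0.6, 0.5]
opening: 1.0
finger_force: 0.0
```

```bash
python3 - <<'E'
from h import *
import pickle
s=ctrl.get_state();i=ctrl.read_camera("wrist")[:,:,::-1];pickle.dump(s,open("kn2.pkl","wb"))
print(s["time"],s["eef_pos"],s["tcp_rot"],abs(s["dq"]).max(),s["qpos"])
cv2.imwrite("pics/w3.png",i)
p=proj("wrist",(.4925,-.277,.033),s);print(p)
u,v=p.astype(int);u0=max(u-80,0);v0=max(v-60,0);print(u0,v0)
cv2.imwrite("pics/w3c.png",cv2.resize(i[v0:v0+120,u0:u0+160],(800,600),interpolation=cv2.INTER_CUBIC))
E
```

```text
4.35 [ 0.49304062 -0.274216    0.12893751] [ 9.85169318e-01  1.71584776e-01  1.43341463e-04 -2.43471925e-04] 0.10092062903208782 [-6.87638259e-01  1.36068603e-01  1.92625933e+00  6.06724403e-04
  1.07944683e+00  5.37995587e-01]
[261.64099038 191.76908884]
181 131
```

View pics/w3c.png

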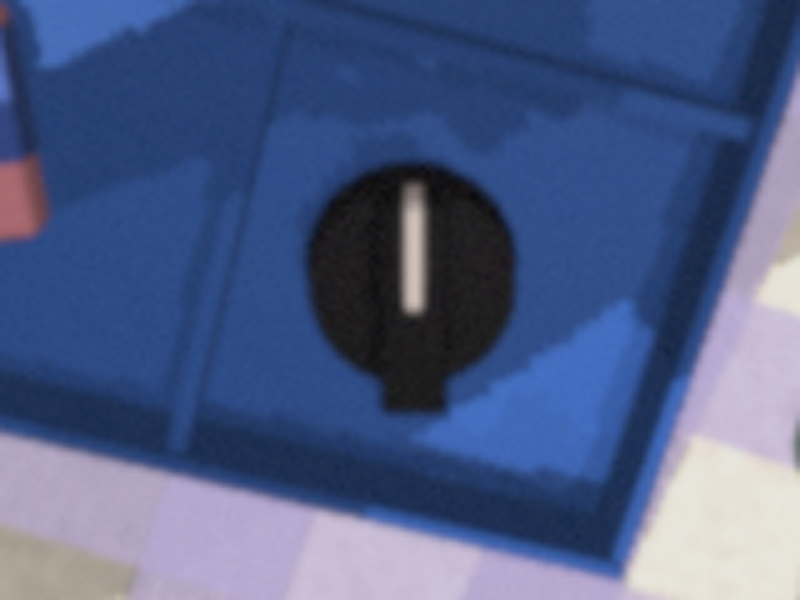

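The bar is upright in the picture: line x=413 from y≈180 to 315, bar from about 175 to 410. Triangulating from the two wrist views.

```bash
python3 - <<'E'
from h import *
import pickle
s=pickle.load(open("kn.pkl","rb"));s2=pickle.load(open("kn2.pkl","rb"))
f=lambda u,v:(176+u/5-.4,116+v/5-.4);g=lambda u,v:(181+u/5-.4,131+v/5-.4)
for a,b in [((402,312),(413,315)),((460,383),(413,181))]: print(tri([ray("wrist",f(*a),s),ray("wrist",g(*b),s2)]))
e1=atz("wrist",g(413,177),.037,s2);e2=atz("wrist",g(415,409),.037,s2);print(e1,e2,(e1+e2)/2,np.linalg.norm(e1-e2))
sk=[atz("wrist",g(u,268),.018,s2) for u in (307,516)];print(sum(sk)/2,np.linalg.norm(sk[0]-sk[1]))
c=(e1+e2)/2; M=R.from_quat(s2["tcp_rot"]).as_matrix()
print("yaw",np.degrees(np.arctan2(M[1,0],M[0,0])),"tool shift",M.T@(c-s2["eef_pos"]))
E
```

```text
(array([ 0.49220776, -0.27838919,  0.03603472]), [np.float64(0.00021794353649385516), np.float64(0.00021794353649368396)])
(array([ 0.51434175, -0.27128128,  0.0276177 ]), [np.float64(0.0005864684482232362), np.float64(0.0005864684482232486)])
[ 0.51694295 -0.26958411  0.037     ] [ 0.47508383 -0.28523466  0.037     ] [ 0.49601339 -0.27740938  0.037     ] 0.04468921765659809
[ 0.49581902 -0.27728257  0.018     ] 0.04116130458222868
yaw 19.75994442412952 tool shift [0.00168446 0.00404997 0.0919364 ]
```

>>> send_rows(steps=[[0, 0.004, 0.03, 0, -0.1], [0, 0.004, 0.06, 0, -0.1], [0, 0.004, 0.08, 0, -0.1], [0, 0.004, 0.09, 0, -0.1], [0, 0.004, 0.097, 0, -0.1], [0, 0.004, 0.097, 0, -0.1], [0, 0.004, 0.097, 0, -0.4], [0, 0.004, 0.097, 0, -0.7], [0, 0.004, 0.097, 0, -1], [0, 0.004, 0.097, 0, -1], [0, 0.004, 0.097, 0, -1], [0, 0.004, 0.097, 0, -1]], squeeze=50)

```text
time: 5.6
eef_pos: [0.4938, -0.2804, 0.0319]
tcp_rot: [0.985, 0.17, 0.0, 0.0]
contact_force: [-0.1, 0.1, 0.3]
opening: -0.001
finger_force: 0.0
```

The fingers shut fully with zero pad force, so the grasp missed. Looking.

```bash
python3 - <<'E'
from h import *
s=ctrl.get_state();print(s)
i=ctrl.read_camera("wrist")[:,:,::-1];t=ctrl.read_camera("scene")[:,:,::-1]
cv2.imwrite("pics/w4.png",i);cv2.imwrite("pics/s4.png",t)
A=cv2.resize(i[100:384,106:406],(400,379),interpolation=cv2.INTER_CUBIC)
u,v=proj("scene",(.494,-.278,.04)).astype(int);print(u,v)
B=cv2.resize(t[v-47:v+48,u-50:u+50],(400,379),interpolation=cv2.INTER_CUBIC)
cv2.imwrite("pics/c4.png",np.hstack([A,B]))
E
```

```text
{'time': 5.6, 'qpos': array([-6.95143443e-01,  2.81827228e-01,  1.95989356e+00,  6.64613840e-05,
        8.99694218e-01,  5.33794095e-01]), 'dq': array([ 0.00059461,  0.00172723,  0.0005119 , -0.00039718, -0.00178847,
        0.00136742]), 'joint_efforts': array([ 1.59617761e-03, -3.47184062e+01, -2.35689640e+01,  9.93071831e-05,
       -8.88007362e-04, -1.91800113e-04]), 'eef_pos': array([ 0.49381146, -0.2804442 ,  0.03185909]), 'tcp_rot': array([9.85430614e-01, 1.70077911e-01, 7.73691882e-05, 5.08057063e-05]), 'contact_force': array([-0.1023932 ,  0.12238818,  0.32850735]), 'wrist_torque': array([-0.01238708,  0.02848856,  0.0273732 ]), 'finger_force': 0.0, 'opening': -0.0013153475509330417}
180 225
```

View pics/c4.png

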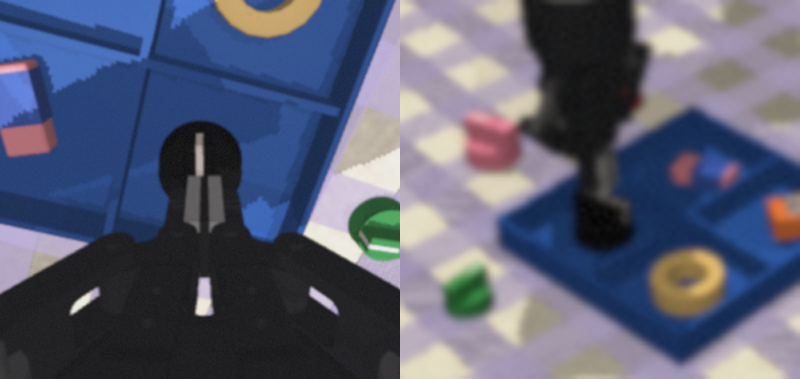

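The pads look to be at the bar, though the readings say shut and empty. I'll lift 40 mm and look again to settle it.

>>> send_rows(steps=[[0, 0, -0.015, 0, -1], [0, 0, -0.03, 0, -1], [0, 0, -0.05, 0, -1], [0, 0, -0.06, 0, -1], [0, 0, -0.06, 0, -1]])

```text
time: 6.2
eef_pos: [0.4953, -0.2816, 0.095]
tcp_rot: [0.985, 0.17, 0.002, 0.002]
contact_force: [-0.8, 0.7, 0.6]
opening: 0.001
finger_force: 0.0
```

```bash
python3 - <<'E'
from h import *
s=ctrl.get_state();print(s["time"],s["eef_pos"],s["opening"],s["finger_force"],s["contact_force"])
i=ctrl.read_camera("wrist")[:,:,::-1];t=ctrl.read_camera("scene")[:,:,::-1]
cv2.imwrite("pics/w5.png",i);cv2.imwrite("pics/s5.png",t)
A=cv2.resize(i[150:330,161:351],(400,379),interpolation=cv2.INTER_CUBIC)
u,v=proj("scene",(.494,-.278,.07)).astype(int);print(u,v)
B=cv2.resize(t[v-47:v+48,u-50:u+50],(400,379),interpolation=cv2.INTER_CUBIC)
cv2.imwrite("pics/c5.png",np.hstack([A,B]))
E
```

```text
6.2 [ 0.49534078 -0.28163057  0.09495129] 0.0007591876914462015 0.0 [-0.83920065  0.69527314  0.55458431]
179 217
```

View pics/c5.png

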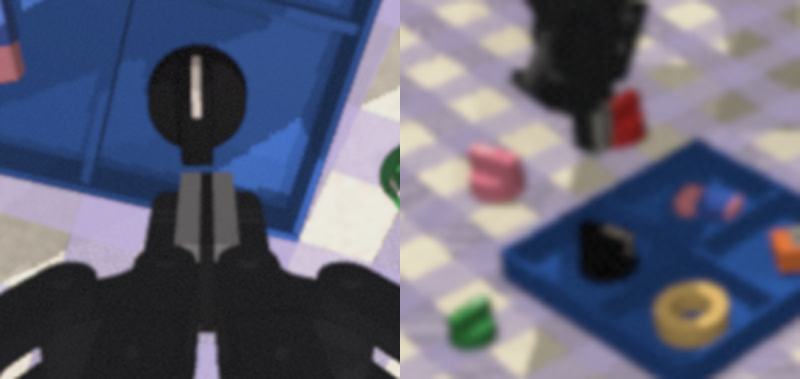

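The knob stayed in the tray, line at (195,55)–(197,118). The shut fingers are at (205,220), beyond its robot-side end. Checking where it and the fingertips really are.

```bash
python3 - <<'E'
from h import *
s=ctrl.get_state();M=R.from_quat(s["tcp_rot"]).as_matrix()
f=lambda u,v:(161+u/2.105-.3,150+v/2.105-.3)
T=lambda p:np.round(M.T@(p-s["eef_pos"]),4)
for n,uv,z in [("line out",(195,55),.037),("line in",(197,118),.037),("skirtL",(148,97),.018),("skirtR",(246,97),.018),("bar end",(198,165),.037)]:
    p=atz("wrist",f(*uv),z,s);print(n,p,T(p))
for d in (0,.008): 
  q=proj("wrist",s["eef_pos"]+M@[0,0,d],s); print("tcp+",d,q,(q-[161,150])*2.105)
t=ctrl.read_camera("top")[:,:,::-1];cv2.imwrite("pics/t5.png",t)
a=cv2.imread("pics/t0.png")
for n,im in(("before",a),("now",t)):
    g=im[200:250,325:375].astype(int).max(2); ys,xs=np.nonzero(g<45); print(n,len(xs),xs.mean()+325,ys.mean()+200)
    w=im[212:240,335:358].astype(int).min(2);ys,xs=np.nonzero(w>90);print(len(xs),xs.mean()+335,ys.mean()+212)
print([proj("top",p) for p in [(.494,-.278,.037),(.494,-.278,.018)]])
E
```

```text
line out [ 0.51543103 -0.2680838   0.037     ] [ 0.0245 -0.0044  0.0551]
line in [ 0.49246947 -0.27689608  0.037     ] [-0.0001 -0.0038  0.0551]
skirtL [ 0.48758909 -0.25714567  0.018     ] [ 0.0019 -0.0241  0.0741]
skirtR [ 0.50096598 -0.29483928  0.018     ] [0.0019 0.0159 0.0741]
bar end [ 0.47420598 -0.2837001   0.037     ] [-0.0196 -0.0035  0.0551]
tcp+ 0 [259.2825727  237.44695212] [206.88481552 184.07583422]
tcp+ 0.008 [259.24784823 231.66624059] [206.81172053 171.90743643]
before 148 345.55405405405406 229.48648648648648
9 346.44444444444446 224.55555555555554
now 614 352.885993485342 228.87459283387622
0 nan nan
[array([347.35498555, 227.59098876]), array([345.80072673, 227.91052224])]<stdin>:13: RuntimeWarning: Mean of empty slice.
  ret = ret.dtype.type(ret / rcount)
```

```bash
python3 - <<'E'
from h import *
import pickle
s2=pickle.load(open("kn.pkl","rb"));s3=pickle.load(open("kn2.pkl","rb"));s5=ctrl.get_state()
s4=dict(eef_pos=np.array([0.49381146,-0.2804442,0.03185909]),tcp_rot=np.array([.98543,.170078,7.7e-5,5e-5]))
for n,s in zip("2345",(s2,s3,s4,s5)):
    im=cv2.imread(f"pics/w{n}.png").astype(int)
    p=proj("wrist",(.4925,-.277,.03),s);u,v=p.astype(int)
    g=im[max(v-60,0):v+60,u-60:u+60]; mx=g.max(2);mn=g.min(2)
    m=((mn>75)&(mx-mn<45)&(np.hypot(*np.mgrid[-60:len(g)-60,-60:60])<28)).astype(np.uint8)
    k,l,st,c=cv2.connectedComponentsWithStats(m)
    for q in range(1,k):
        if st[q,4]>15:
            ys,xs=np.nonzero(l==q);P=np.c_[xs+u-60,ys+max(v-60,0)];d=P-P.mean(0);w=np.linalg.svd(d,full_matrices=False)[2][0];t=d@w
            print(n,"line",P.mean(0)+w*t.min(),P.mean(0)+w*t.max(),"n",len(P))
    # dark extents along row: skirt widest
    dk=(im.max(2)<42); 
    if n in"235":
        best=max(range(v-40,v+30),key=lambda r:dk[r,u-50:u+50].sum() if r<384 else 0);xs=np.nonzero(dk[best,u-50:u+50])[0];print(n,"row",best,xs.min()+u-50,xs.max()+u-50,"n",len(xs))
    if n=="4":
        for r in range(195,250,3): print(r,im[r,235:282].max(1))
    print(n,"proj line-in/out, z.037/.028",proj("wrist",(.4922,-.2784,.036),s),proj("wrist",(.5143,-.2713,.0276),s))
E
```

```text
2 line [255.14297718 177.878024  ] [267.53157273 192.3996224 ] n 68
2 row 167 239 272 n 34
2 proj line-in/out, z.037/.028 [255.8067049  178.06670093] [268.05263974 191.9787576 ]
3 line [263.12183224 167.99391869] [262.94861971 193.00656919] n 122
3 row 195 246 280 n 35
3 proj line-in/out, z.037/.028 [262.9855274  193.52927284] [263.80432758 167.03932627]
4 line [256.08257579 208.72799831] [248.3366442  263.33147134] n 469
4 line [266.58607673 231.92922787] [267.17790384 261.91754801] n 270
195 [121 113 101  86  66  50  38  26  23  21  23  17  21  25  20  23  20  21
  23  21  21  19  16  23  17  23  24  25  22  23  24  21  21  24  23  26
  35  58  75  91 107 118 121 120 120 122 121]
198 [ 74  46  27  19  24  18  24  21  22  22  18  18  25  20  16  23  21  26
  23  26  31  31  29  25  20  21  23  21  24  23  23  23  27  21  24  19
  22  21  21  18  32  49  78  96 111 119 121]
201 [ 22  24  17  21  18  24  26  24  23  21  24  22  23  21  23  19  20  61
 109 129 132 133 120  86  43  24  18  18  18  23  25  23  22  23  21  25
  20  21  22  21  18  18  22  23  46  78 105]
204 [ 20  25  23 
[... 2492 characters left out ...]
97 99 98 92 72 48 34 33 35 36 34 31 34 34]
246 [ 35  36  33  33  34  36  33  34  32  42  64  88  97  98  99  98  97  99
  98  96  84  58  35  29  28  32  43  71  91  97  99 100 100  98  98  98
  93  75  54  37  35  30  31  33  36  34  34]
249 [ 38  36  36  33  34  36  36  35  36  46  76  92  98  98  98  99 100  98
  96  96  85  59  38  32  32  29  43  70  92  96  98 100  97  99  97  97
  98  87  59  40  33  33  35  35  33  36  37]
4 proj line-in/out, z.037/.028 [255.16439271 241.90598481] [256.35275163 200.50627998]
5 line [253.38972412 176.9782688 ] [253.84382143 206.01807924] n 162
5 row 208 235 273 n 39
5 proj line-in/out, z.037/.028 [256.63835923 206.19979025] [257.5336314  175.36032447]
```

In w4 the shut pads' front edge sits at row 231, hiding the line. So the tips stand about 12 mm behind the reported TCP, not 8 mm ahead, and they closed above the bar. They met nothing at TCP 0.032 with the bar top at 0.037, so TCP 0.017 is safe above the cap. Trying again lower.

>>> send_rows(steps=[[0, -0.003, 0, 0, -0.2], [0, -0.003, 0, 0, -0.2], [0, -0.003, 0.03, 0, -0.2], [0, -0.003, 0.055, 0, -0.2], [0, -0.003, 0.068, 0, -0.2], [0, -0.003, 0.073, 0, -0.2], [0, -0.003, 0.075, 0, -0.2], [0, -0.003, 0.075, 0, -0.2]])

```text
time: 7.15
eef_pos: [0.4933, -0.278, 0.0174]
tcp_rot: [0.985, 0.17, 0.0, 0.001]
contact_force: [-1.4, -0.2, 0.3]
opening: 0.403
finger_force: 0.0
```

>>> send_rows(steps=[[0, 0, 0, 0, -0.6], [0, 0, 0, 0, -1], [0, 0, 0, 0, -1], [0, 0, 0, 0, -1], [0, 0, 0, 0, -1]])

```text
time: 7.65
eef_pos: [0.4937, -0.2784, 0.0181]
tcp_rot: [0.985, 0.17, 0.001, 0.001]
contact_force: [-0.5, 0.1, 5.2]
opening: 0.131
finger_force: 50.3
```

```bash
python3 - <<'E'
from h import *
s=ctrl.get_state();print(s["eef_pos"],s["opening"],s["finger_force"])
i=ctrl.read_camera("wrist")[:,:,::-1];cv2.imwrite("pics/w6.png",i)
print(i[195:260:4,225:295:2].max(2))
E
```

```text
[ 0.49366902 -0.27835332  0.01805873] 0.13086377192018114 50.31919062137604
[[128 129 128 127 126 127 128 128 128 129 127 128 128 127 127 128 127 128
  128 127 128 127 128 128 128 129 128 128 128 128 128 127 127 128 129]
 [127 129 127 130 129 128 127 126 127 125 111  93  73  46  39  32  33  26
   30  36  40  53  83 100 115 125 127 128 129 128 129 127 127 127 128]
 [128 130 128 130 128 128 121  90  53  28  23  27  20  24  24  28  24  24
   21  23  25  23  27  25  23  30  61 102 125 128 128 127 128 127 128]
 [126 129 127 128 120  74  28  22  19  21  24  23  25  21  26  29  41  43
   34  22  23  24  25  24  26  30  26  24  39  87 124 129 127 128 128]
 [129 129 125  82  29  23  24  23  25  27  24  23  26  18  23  54 133 145
  108  33  26  21  22  23  23  26  16  20  16  22  39 107 127 126 128]
 [127 121  64  23  17  21  23  22  25  25  25  19  24  24  18  55 133 143
  119  41  25  20  23  21  25  24  23  22  16  21  23  27  88 127 128]
 [125  87  23  25  22  25  27  27  25  25  25  29  24  24  24  78 165 167
  138  43  18  30  21  25  29  26  28  30  25  26  21  20  31 108 127]
 [115  41
[... 741 characters left out ...]
 104 103 103 102  63  33  28  30  27  74 180 197
  162  53  27  26  29  32  76 103 105 103 103  79  39  35  37  35  74]
 [ 37  34  36  35  52  99 102 104 104  98  48  27  26  30  26  75 180 198
  162  53  19  25  28  29  63 102 103 105 105  98  47  36  38  38  37]
 [ 39  37  39  38  76 103 104 104 102  92  42  29  26  24  24  68 163 182
  154  50  28  25  26  29  54 101 104 105 104 101  64  39  40  38  38]
 [ 36  37  40  44  89 104 104 104 106  81  38  28  27  27  27  28  35  40
   36  25  21  24  22  26  42  93 103 105 102 104  79  41  41  42  42]
 [ 36  35  35  56 100 104 106 104 103  72  35  31  28  28  26  25  23  21
   28  27  24  28  28  31  36  87 104 104 103 101  95  43  36  31  38]]
```

Gripped: opening 0.131, pad force 50 N, white line centred between the pads. Lifting and carrying to the shaft while turning.

>>> send_rows(steps=[[0, 0, -0.03, 0, -1], [0, 0, -0.07, 0, -1], [0.01, -0.02, -0.115, -8, -1], [0.19, -0.439, -0.12, -90, -1], [0.19, -0.439, -0.12, -90, -1], [0.19, -0.439, -0.12, -90, -1], [0.19, -0.439, -0.12, -90, -1], [0.19, -0.439, -0.12, -90, -1], [0.19, -0.439, -0.12, -90, -1], [0.19, -0.439, -0.12, -90, -1], [0.19, -0.439, -0.12, -90, -1], [0.19, -0.439, -0.12, -90, -1]])

```text
time: 8.9
eef_pos: [0.5232, 0.1956, 0.1359]
tcp_rot: [0.607, 0.795, -0.0, -0.0]
contact_force: [1.2, 0.1, -1.1]
opening: 0.126
finger_force: 49.6
```

>>> send_rows(steps=[[0, 0, 0, -54, -1], [0, 0, 0, -54, -1], [0, 0, 0, -54, -1], [0, 0, 0, -54, -1], [0, 0, 0, -54, -1], [0, 0, 0, -54, -1], [0, 0, 0, -54, -1], [0, 0, 0, -54, -1]])

```text
time: 9.7
eef_pos: [0.5234, 0.1935, 0.1357]
tcp_rot: [0.183, 0.983, -0.0, -0.001]
contact_force: [-0.3, 0.6, -0.8]
opening: 0.129
finger_force: 49.6
```

```bash
python3 - <<'E'
from h import *
import pickle
s=ctrl.get_state();print(s["time"],s["eef_pos"],s["tcp_rot"],s["opening"],s["finger_force"],s["contact_force"],abs(s["dq"]).max())
i=ctrl.read_camera("wrist")[:,:,::-1];cv2.imwrite("pics/w7.png",i);pickle.dump(s,open("s7.pkl","wb"))
M=R.from_quat(s["tcp_rot"]).as_matrix();print(np.degrees(np.arctan2(M[1,0],M[0,0])),np.round(M.T@(np.array([.5205,.1986,.089])-s["eef_pos"]),4))
print(proj("wrist",(.5205,.1986,.089),s))
cv2.imwrite("pics/w7c.png",cv2.resize(i[90:290,130:396],(798,600),interpolation=cv2.INTER_CUBIC))
E
```

```text
9.7 [0.52340868 0.19348971 0.13573767] [ 1.82814466e-01  9.83146994e-01 -3.06473889e-04 -8.74329204e-04] 0.129377106261982 49.5691055059433 [-0.25709504  0.61252627 -0.77390755] 0.034001003972753685
158.93247317646956 [0.0045 0.0038 0.0467]
[263.09102756 203.10356223]
```

>>> send_rows(steps=[[-0.02, 0.003, 0, -4, -1], [-0.04, 0.003, 0, -4, -1], [-0.04, 0.003, 0, -4, -1], [-0.04, 0.003, 0, -4, -1]])

```text
time: 10.15
eef_pos: [0.5621, 0.1819, 0.1361]
tcp_rot: [0.149, 0.989, -0.0, -0.001]
contact_force: [0.2, 0.5, -0.5]
opening: 0.13
finger_force: 49.6
```

```bash
python3 - <<'E'
from h import *
import pickle
s=ctrl.get_state();print(s["time"],s["eef_pos"],s["tcp_rot"],s["opening"],s["finger_force"],abs(s["dq"]).max())
i=ctrl.read_camera("wrist")[:,:,::-1];cv2.imwrite("pics/w8.png",i);pickle.dump(s,open("s8.pkl","wb"))
M=R.from_quat(s["tcp_rot"]).as_matrix();print(np.degrees(np.arctan2(M[1,0],M[0,0])),np.round(M.T@(np.array([.5205,.1986,.089])-s["eef_pos"]),4))
print(proj("wrist",(.5205,.1986,.089),s))
cv2.imwrite("pics/w8c.png",cv2.resize(i[110:260,160:360],(800,600),interpolation=cv2.INTER_CUBIC))
E
```

```text
10.15 [0.56208401 0.18188818 0.1360827 ] [ 1.48965148e-01  9.88842103e-01 -1.05414696e-04 -8.17549200e-04] 0.13041794461894157 49.569751024246216 0.017745995506730696
162.866053372021 [0.0446 0.0037 0.0472]
[263.31340356 150.50487541]
```

View pics/w8c.png

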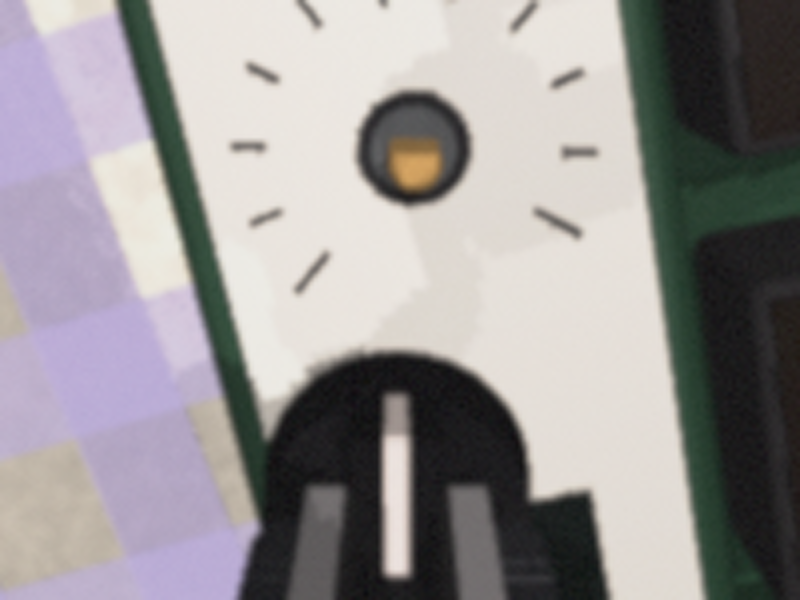

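The picture shows the shaft top at x 388–442, flat edge y≈150, axis (415,163), flat facing straight up. The knob is held below it, line x=397 from y 392 to 578, skirt x 265–528, front rim y≈352. Working out the offsets in the tool frame.

```bash
python3 - <<'E'
from h import *
import pickle
s=pickle.load(open("s8.pkl","rb"));S=pickle.load(open("sh.pkl","rb"))
f=lambda u,v:(160+u/4-.4,110+v/4-.4)
M=R.from_quat(s["tcp_rot"]).as_matrix()
def tool(uv,tz):
    o,d=ray("wrist",uv,s);o=M.T@(o-s["eef_pos"]);d=M.T@d;return np.round(o+d*(tz-o[2])/d[2],4)
print("shaft",tool(f(415,163),.047),tri([ray("wrist",f(415,163),s),ray("wrist",(264.6,177.2),S)]),tri([ray("wrist",f(415,163),s),ray("wrist",(264.6,177.2),S),ray("top",(145+128/6-.4,185+179/6-.4))])[0])
for z in(-.019,-.017): print("line in",tool(f(397,578),z),"top fold",tool(f(397,432),z))
print("lineout",tool(f(397,393),-.01))
for z in (0,.014): print("skirt z",z,tool(f(397,352),z),tool(f(265,470),z),tool(f(528,470),z))
E
```

```text
shaft [0.0447 0.0038 0.047 ] (array([0.52136322, 0.1985035 , 0.08307206]), [np.float64(4.930105211580953e-05), np.float64(4.9301052115900253e-05)]) [0.52147686 0.19834213 0.08161473]
line in [-0.0011  0.0006 -0.019 ] top fold [ 0.0204  0.0006 -0.019 ]
line in [-0.0023  0.0006 -0.017 ] top fold [ 0.0195  0.0006 -0.017 ]
lineout [ 0.0224  0.0006 -0.01  ]
skirt z 0 [0.0249 0.0006 0.    ] [ 0.0061 -0.0193  0.    ] [0.0061 0.0203 0.    ]
skirt z 0.014 [0.0201 0.0006 0.014 ] [-0.0004 -0.0211  0.014 ] [-0.0004  0.022   0.014 ]
```

>>> send_rows(steps=[[0.022, 0.003, 0, 0, -1], [0.045, 0.003, 0, 0, -1], [0.045, 0.003, 0, 0, -1], [0.045, 0.003, 0.015, 0, -1], [0.045, 0.003, 0.03, 0, -1], [0.045, 0.003, 0.03, 0, -1]])

```text
time: 10.8
eef_pos: [0.5184, 0.1974, 0.1028]
tcp_rot: [0.149, 0.989, -0.001, -0.003]
contact_force: [0.2, -0.6, -0.5]
opening: 0.127
finger_force: 49.6
```

>>> send_rows(steps=[[0, 0, 0.002, 0, -1], [0, 0, 0.004, 0, -1], [0, 0, 0.006, 0, -1], [0, 0, 0.008, 0, -1], [0, 0, 0.008, 0, -1]])

```text
time: 11.3
eef_pos: [0.52, 0.1982, 0.0985]
tcp_rot: [0.148, 0.989, 0.0, -0.001]
contact_force: [-1.7, 0.6, -0.8]
opening: 0.128
finger_force: 49.6
```

>>> send_rows(steps=[[0, 0, 0.002, 0, -1], [0, 0, 0.004, 0, -1], [0, 0, 0.006, 0, -1], [0, 0, 0.006, 0, -1]])

```text
time: 11.7
eef_pos: [0.5199, 0.1981, 0.092]
tcp_rot: [0.148, 0.989, -0.0, -0.001]
contact_force: [-2.0, -0.2, -1.7]
opening: 0.129
finger_force: 49.5
```

>>> send_rows(steps=[[0, 0, 0.0015, 0, -1], [0, 0, 0.003, 0, -1], [0, 0, 0.003, 0, -1]])

```text
time: 12.0
eef_pos: [0.52, 0.1981, 0.0893]
tcp_rot: [0.148, 0.989, -0.0, -0.001]
contact_force: [-2.7, 1.6, 0.1]
opening: 0.133
finger_force: 49.6
```

>>> send_rows(steps=[[0.0004, 0, 0.001, 0, -1], [0.0004, 0, 0.002, 0, -1], [0.0004, 0, 0.003, 0, -1], [0.0004, 0, 0.003, 0, -1]])

```text
time: 12.4
eef_pos: [0.5201, 0.1982, 0.0873]
tcp_rot: [0.148, 0.989, -0.0, -0.0]
contact_force: [-5.3, 0.6, 5.6]
opening: 0.13
finger_force: 50.3
```

>>> send_rows(steps=[[0, 0, 0.001, 0, -1], [0, 0, 0.002, 0, -1], [0, 0, 0.002, 0, -1]])

```text
time: 12.7
eef_pos: [0.5202, 0.1982, 0.0858]
tcp_rot: [0.148, 0.989, -0.0, -0.0]
contact_force: [-6.4, 0.2, 7.6]
opening: 0.131
finger_force: 50.5
```

The vertical force rises at 1.5 N/mm, which matches the spring from home. Easing the sideways load and pressing on to the stop.

>>> send_rows(steps=[[0.0007, 0, 0, 0, -1], [0.0007, 0, 0, 0, -1]])

```text
time: 12.9
eef_pos: [0.5201, 0.1983, 0.0861]
tcp_rot: [0.148, 0.989, -0.0, 0.001]
contact_force: [-5.0, -0.2, 7.3]
opening: 0.13
finger_force: 50.5
```

>>> send_rows(steps=[[0, 0, 0.001, 0, -1], [0, 0, 0.002, 0, -1], [0, 0, 0.002, 0, -1]])

```text
time: 13.2
eef_pos: [0.5202, 0.1983, 0.0848]
tcp_rot: [0.148, 0.989, -0.0, 0.001]
contact_force: [-7.2, -0.8, 10.4]
opening: 0.128
finger_force: 50.9
```

>>> send_rows(steps=[[0.0007, 0, 0.001, 0, -1], [0.0007, 0, 0.002, 0, -1], [0.0007, 0, 0.002, 0, -1]])

```text
time: 13.5
eef_pos: [0.5204, 0.1984, 0.0846]
tcp_rot: [0.148, 0.989, -0.0, 0.001]
contact_force: [-8.9, -2.2, 16.9]
opening: 0.131
finger_force: 51.6
```

```bash
python3 - <<'E'
from h import *
s=ctrl.get_state();print(s["eef_pos"],s["contact_force"],s["wrist_torque"],s["finger_force"])
i=ctrl.read_camera("wrist")[:,:,::-1];cv2.imwrite("pics/w9.png",i)
t=ctrl.read_camera("scene")[:,:,::-1]
A=cv2.resize(i[150:270,180:340],(500,375),interpolation=cv2.INTER_CUBIC)
u,v=proj("scene",(.52,.198,.09)).astype(int)
B=cv2.resize(t[v-37:v+38,u-30:u+30],(300,375),interpolation=cv2.INTER_CUBIC)
cv2.imwrite("pics/c9.png",np.hstack([A,B]))
E
```

```text
[0.52035498 0.19840354 0.08457506] [-8.87981358 -2.19359539 16.93756764] [-0.38013695  1.56702232  0.00345358] 51.618892550468445
```

View pics/c9.png

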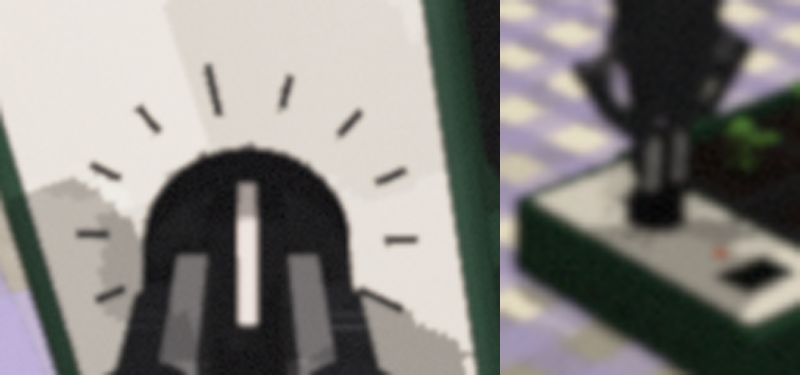

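The crop shows the knob on the shaft with its pointer straight up (x=248), in line with the flat, and it has not slipped in the pads. The force jumped to 17 N within 0.2 mm, about 4 mm below home, so it is on the stop. Handing in while holding.

```bash
python3 -c "
from plant import ctrl
s=ctrl.get_state();print(s['eef_pos'],s['contact_force']);print(ctrl.sign_off())"
```

```text
[0.52033641 0.19840047 0.08456761] [-7.8478972  -1.80867381 16.63489651]
the job is handed in; nothing more can be done
None
```

The job is handed in at about 13.6 s: the black knob is home on the D-shaft with its pointer lined up with the flat, and the gripper is still holding it down against the stop at about 17 N; the verdict was not shown.

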